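# Shoot the safety bolt of the microscope accessory case

## Robot

A 6-joint arm with a two-finger parallel gripper is mounted at the origin on the work surface. World frame = base frame: x ahead of the robot, y to its left, z up, the work surface at z = 0. Lengths are in m, angles in rad, forces in N, time in s.
With the tool pointing down it reaches from about 0.425 to 0.95 m from the base axis. Payload 3.5 kg.
Tool frame: the origin (TCP) lies midway between the tips of the shut fingers; the grasp point (between the pads) lies 19 mm behind it (tcp_to_grasp is the distance from the TCP to the grasp point, in m); z points along the fingers, y is the line along which they close (so a half turn about z gives the same grasp; the last joint's range is limited). The gripper opens to 85 mm and grips with 20 to 120 N. Pads are 22 mm wide; open, the fingers measure 114 mm over their backs; the gripper's body (76 mm by 85 mm) begins 54 mm behind the grasp point. The pads swing forward as they close: fully open they stand 13 mm farther back than shut.
Start: joints at [-1.302, 0.286, 1.577, -0, 1.279, -0.15], TCP at [0.275, -0.617, 0.231] pointing down, gripper open.
Joint ranges: [-2.77, 2.77], [-0.9, 2.22], [0.21, 2.48], [-1.53, 4.67], [0.24, 2.81], [-2.84, 2.84]. Speed limits (rad/s): [2.79, 2.79, 3.14, 3.14, 3.14, 3.14].

## Interface

Orientations are given as [roll, pitch, yaw] about the fixed x, y, z axes, in that order (R = Rz(yaw) Ry(pitch) Rx(roll)).
In Python, from station import * gives the robot as it stands. The module is installed in compiled form; this text tells all that it offers. Calls block until the motion is done:
- move_pose(position, orientation): joint-space move of the TCP to a pose.
- move_linear(position, frame=None, feed=0.15): straight line of the TCP; frame=None keeps the orientation; feed is the mean speed in m/s.
- move_j(angles): joint-space move.
- move_gripper(opening, newtons=None): opening from 0.0 (shut) to 1.0 (fully open); newtons is the grip in N (None keeps the last); returns when the fingers have stopped.
- hold(seconds).
- ik(position, orientation): joint angles nearest the present ones, or None.
- get_image(name): name is "side" or "top" or "wrist"; returns a dict with "pixels" (420x560x3 uint8, red, green, blue), "K" (3x3 intrinsics, pixels), "rvec" (rotation vector, rad) and "tvec" (3), from world to camera coordinates, as OpenCV has them. Camera axes: x right, y down, z forward; pixel columns grow to the right and rows downward; lengths in m; the calibration is good to about 2 mm. A picture is of the moment at which its call begins. There is no depth.
A pose or a line that the arm cannot do raises MotionError and nothing moves.
- sign_off(): hands the job in; it is judged then, once.
Readings, each from a call of its own:
- get_clock(): time.
- get_q(): joint angles.
- get_joint_vel(): joint speeds.
- get_joint_torque(): joint torques, N m.
- get_tool_pos(): TCP position.
- get_tool_rot(): TCP orientation.
- get_ft_force(): force on the tool from outside, world axes, zero at the start.
- get_moment(): the same for the moment, N m.
- get_grip_width(): opening from 0.0 (shut) to 1.0 (fully open).
- get_finger_force(): force on a finger pad.
Only numpy, scipy, OpenCV 4.12 (cv2) and the standard library are available. Lean on these libraries where they do the work, as an engineer would, in place of code of your own. Each camera call takes 0.05 s, during which the arm holds its last target. There are 200 camera calls.

## Task

Lock the microscope accessory case for carrying: press the long sprung catch plate down with one fingertip and, while it is held down, push the bolt's upright tab with the other finger so that the bolt slides fully home through the keeper; then let go, so that the catch springs back up behind the bolt. Only press and push: do not pinch the tab, and leave the small things around the case where they stand.

Things in the scene. Friction and masses are not known exactly. Their poses are not given: they have to be found in the camera images.
- case: Black hard case, flat two-leaf lid, 240 (x) x 300 (y) x 100 mm high, fixed on the bench. Origin: centre of its underside; x, y along its sides, z up. On the lid, in steel: the bolt's line at x = +30 mm, sliding towards +y across the lid's split, and parallel to it, 60 mm away, the catch's line at x = -30 mm. Low pans and plates there are under 10 mm high.
- keeper (a point): Centre of the foot of the steel keeper loop (34 x 14 mm, 20 mm high) on the smaller lid leaf, which the bolt enters; at (30, 71) mm of the case, on the lid. Two like guides stand on the bolt's line at y = -66 and +44 mm of the case.
- tab (a point): Centre of the face to push (it looks to the case's -y; push towards +y) of the bolt's upright tab, 32 mm above the lid. Tab: 36 mm wide (x), 12.5 mm thick (y), from 14 to 50 mm above the lid. Behind it is only the flat bolt bar, 16 mm above the lid, for 40 mm; a flat shoulder as low reaches from the bar towards the catch. With bolt = 0: at (30, -20) mm of the case. Axes as the case's.
- press_plate (a point): Centre of the top of the catch's press plate, 28 mm wide (x), 100 mm long (y, parallel to the bolt), so that a fingertip can slide along it beside the tab. Its top is 34 mm above the lid when up, 22 mm when fully down; it goes straight down, level wherever it is pressed. At (-30, -15) mm of the case. Axes as the case's.
- catch (a joint): How far the catch is pressed down: 0 = up, 0.012 m = fully down. A spring pushes it up with 3 N at the top, 6.6 N at the bottom. Its tooth blocks the bolt until it is below 0.006 m; 0.008 to 0.011 m is a good depth to hold. Let go with the bolt home, it springs right up and keeps the bolt from going back.
- bolt (a joint): How far the bolt is slid: 0 = withdrawn (starts at 0 to 0.0025 m; with the catch up it stops at 0.003 m), 0.040 m = fully home at its stop. From 0.034 m on the catch can rise behind it. Sliding takes about 3 N; it stays where it is left.
- objective: Bystander: bare steel microscope objective standing upright on the bench, up to 28 mm in diameter, 44 mm high. Origin: centre of its underside.
- dropper: Bystander: small amber dropper bottle, 34 mm in diameter, 75 mm high, standing. Origin: centre of its underside.
- eyepiece: Bystander: black microscope eyepiece standing upright, up to 34 mm in diameter, 52 mm high. Origin: centre of its underside.
- slide_box: Bystander: closed grey slide box lying on the bench, 95 x 36 x 34 mm high. Origin: centre of its underside.

How it is judged:
By the outcome, as a careful person would: the job done as asked, in the order asked, and still so for the second after the job is handed in, with the robot touching nothing.
It also fails if it takes over 38 s, if anything falls off the work surface, if the arm or the gripper's body presses on something with over 40 N, if the wrist force passes 120 N, or if a joint passes its speed limit or range.

## Working session

There is one attempt and no reset: what is moved stays moved. The work goes in short steps, each a Python script; the robot and the scene stay as the last script left them, time stands still between calls to the robot, and variables do not carry over. Pictures are saved under pics/ and viewed, at most 10 in all, crops included, and the job is handed in when it is done.

```bash
mkdir -p pics; python3 - <<'E'
from station import *
import cv2
for n in("top","side"):
    d=get_image(n); cv2.imwrite(f"pics/{n}0.png",d["pixels"][:,:,::-1]); print(n,d["K"],d["rvec"],d["tvec"])
print(get_clock(),get_tool_rot(),get_grip_width())
E
```

```text
top [[407.11816271   0.         275.53664235]
 [  0.         407.11816271 210.19924463]
 [  0.           0.           1.        ]] [ 2.0934636  -2.12250864  0.22478429] [0.07628401 0.5927403  0.69064463]
side [[523.21553841   0.         275.25656938]
 [  0.         523.21553841 215.17975292]
 [  0.           0.           1.        ]] [ 0.24834564 -2.67184193  1.49062057] [0.56887004 0.11869382 1.04683085]
0.1 [-3.13947348e+00 -3.24582537e-04  4.18793131e-01] 1.0015201869210968
```

View pics/top0.png

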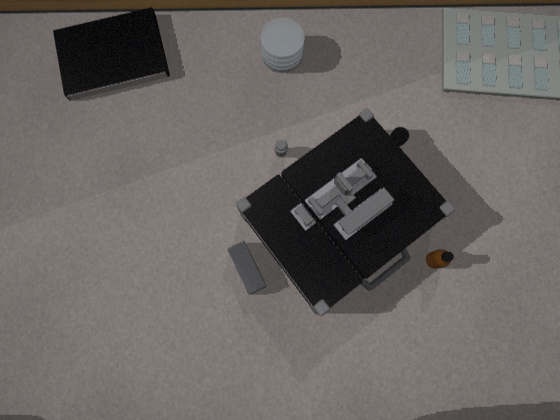

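View pics/side0.png

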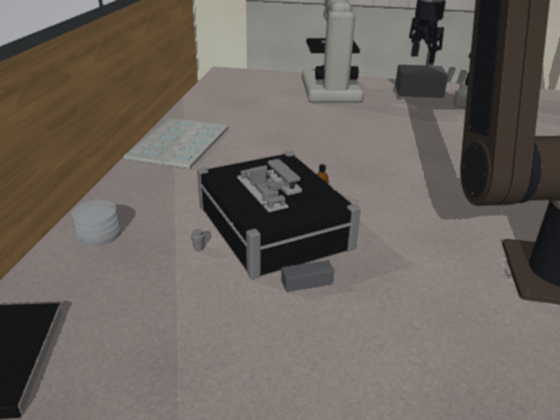

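The top view shows the case with lid corners near (367,116), (446,210), (321,307) and (243,205). The keeper is near (303,217), so case +y points to the image's lower left. The catch plate is near (364,215) and the tab near (345,185). The side view agrees, and the bystanders stand around the case.

```bash
cat > h.py <<'E'
import numpy as np, cv2
from scipy.optimize import least_squares
def proj(d,P): return cv2.projectPoints(np.float64(P).reshape(-1,1,3),d["rvec"],d["tvec"],d["K"],None)[0][:,0]
def onplane(d,px,z):
    R=cv2.Rodrigues(d["rvec"])[0]; c=-R.T@d["tvec"]; r=R.T@np.linalg.solve(d["K"],[*px,1.]); return c+r*(z-c[2])/r[2]
def W(p,P):
    P=np.atleast_2d(P); c,s=np.cos(p[2]),np.sin(p[2]); return np.c_[p[0]+c*P[:,0]-s*P[:,1],p[1]+s*P[:,0]+c*P[:,1],P[:,2]]
E
python3 - <<'E'
from station import *
from h import *
d=get_image("top")
P=np.array([[-.12,.15,.1],[.12,.15,.1],[.12,-.15,.1],[-.12,-.15,.1]]); px=np.array([[320,313],[237,205],[368,109],[453,209]])
w=[onplane(d,q,.1) for q in px]; m=np.mean(w,0); v=w[1]-w[0]
r=least_squares(lambda p:(proj(d,W(p,P))-px).ravel(),[m[0],m[1],np.arctan2(v[1],v[0])]); print(r.x,r.fun)
for n in("top","side"):
    d=get_image(n); im=d["pixels"][:,:,::-1].copy()
    c=(230,100,230,220) if n=="top" else (180,140,190,150)
    s=3.3 if n=="top" else 4
    a=cv2.resize(im[c[1]:c[1]+c[3],c[0]:c[0]+c[2]],None,fx=s,fy=s,interpolation=2)
    a=cv2.convertScaleAbs(a,alpha=1.4)
    Q=np.r_[P,[[.03,.071,.12],[.03,-.02,.132],[.012,-.02,.15],[.048,-.02,.15],[-.044,-.065,.134],[-.016,-.065,.134],[-.044,.035,.134],[-.016,.035,.134]]]
    for u in proj(d,W(r.x,Q)): cv2.drawMarker(a,tuple(int(x) for x in (u-c[:2])*s),(0,0,255),0,10,1)
    cv2.imwrite(f"pics/{n}1.png",a)
E
```

```text
[ 0.5915691  -0.05452433  0.63207123] [ 0.4613701   1.88713794 -0.7316704  -1.94569946 -1.0374777  -0.43110361
  1.21948109  0.11667802]
```

View pics/top1.png

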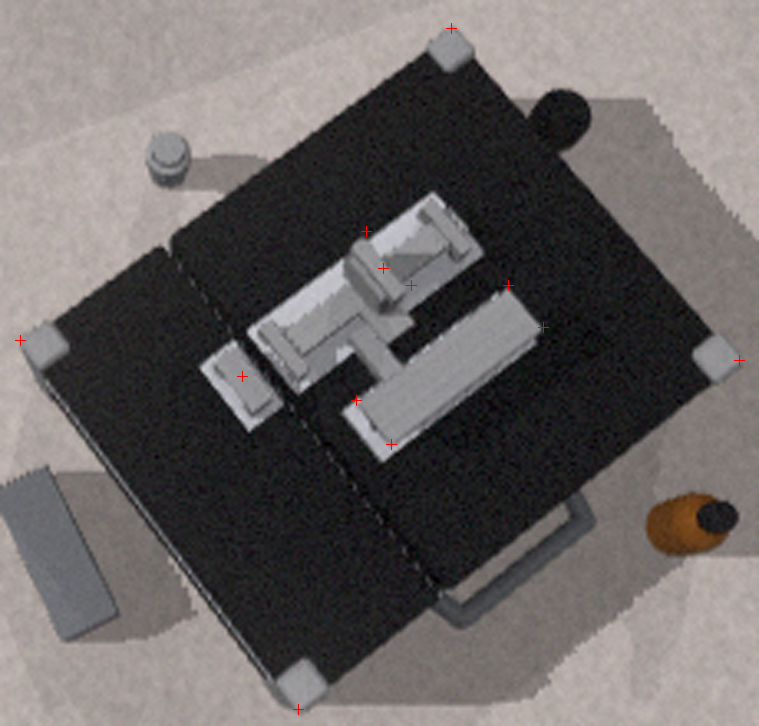

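View pics/side1.png

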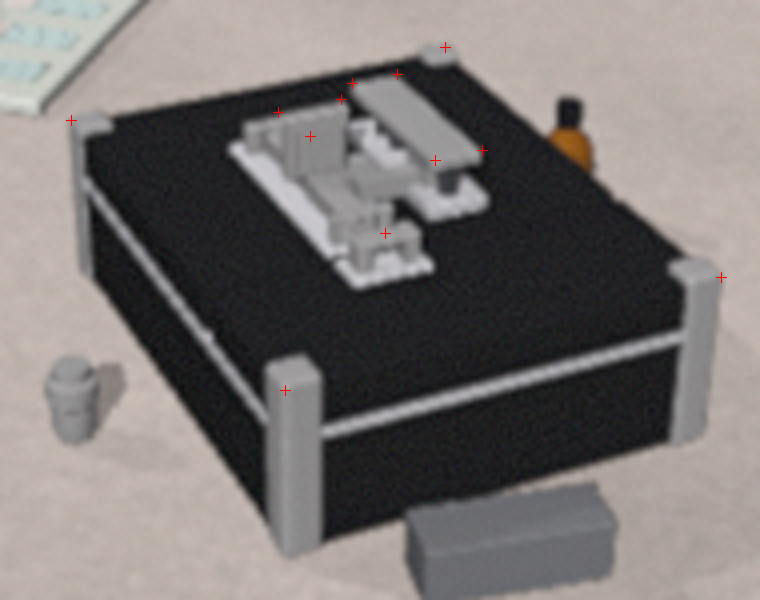

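The projected pose fits the hardware in both views to about 1–2 px. I'll set the finger gap to about 45 mm, hover over the case and check with the wrist camera.

```bash
python3 - <<'E'
from station import *
from h import *
p=[0.5916,-0.0545,0.632]
pos=W(p,[0,-.045,.215])[0]
for yaw in(-.9388,2.2028):
    q=ik(pos,[np.pi,0,yaw]); print(yaw,q)
    if q is not None and abs(q[5])<2.6: best=yaw; break
move_gripper(.54,20)
move_pose(pos,[np.pi,0,best])
print(get_clock(),get_tool_pos(),get_grip_width(),get_ft_force())
P=[[.012,-.02,.15],[.048,-.02,.15],[.03,-.02,.132],[-.044,-.065,.134],[-.016,-.065,.134],[-.044,.035,.134],[-.016,.035,.134],[.03,.071,.12]]
ims=[]
for n in("wrist","top"):
    d=get_image(n); im=d["pixels"][:,:,::-1].copy()
    u=proj(d,W(p,P)); print(n,u.round(0).tolist())
    for x in u: cv2.drawMarker(im,tuple(int(v) for v in x),(0,0,255),0,10,1)
    ims.append(im); np.savez(n+".npz",**d)
cv2.imwrite("pics/w2.png",cv2.resize(ims[0],(800,600))); cv2.imwrite("pics/t2.png",ims[1])
E
```

```text
-0.9388 [-3.08049074e-01  1.90783609e-01  1.72117667e+00 -4.44089210e-16
  1.22963238e+00  2.20154725e+00]
2.9667 [ 0.6181794  -0.09143524  0.21502252] 0.5392826456864994 [ 1.18603926 -0.45825368 -0.27299018]
wrist [[260.0, 267.0], [207.0, 267.0], [237.0, 256.0], [343.0, 196.0], [302.0, 196.0], [336.0, 323.0], [299.0, 323.0], [243.0, 350.0]]
top [[355.0, 187.0], [341.0, 170.0], [346.0, 181.0], [395.0, 199.0], [384.0, 186.0], [349.0, 235.0], [338.0, 221.0], [303.0, 214.0]]
```

View pics/w2.png

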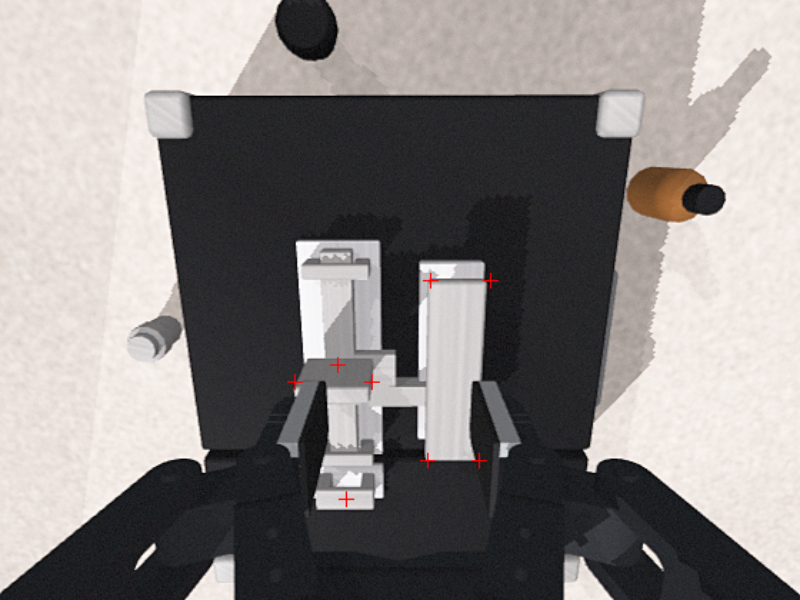

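The wrist picture puts the plate about 1.5 mm from prediction (its ends at (457,279) and (450,460)). The tab's top edge is at row 388, about 3 mm to +y of prediction. The fingers straddle both lines symmetrically. Next I descend until the plate touches.

```bash
python3 - <<'E'
from station import *
from h import *
p=[0.5916,-0.0545,0.632]
x,y,_=W(p,[.0005,-.045,0])[0]
move_linear([x,y,.146],feed=.08)
hold(.1); f0=get_ft_force(); print(f0,get_clock())
np.save("f0.npy",f0)
z=.146
while z>.112:
    z-=.001; move_linear([x,y,z],feed=.03); f=get_ft_force()-f0; print(round(z,4),f.round(2),get_moment().round(2))
    if f[2]>2.: break
print(get_clock())
E
```

```text
[-0.13984518 -0.27139287 -0.66155494] 4.1833
0.145 [0.53 0.27 1.  ] [-0.04 -0.01 -0.04]
0.144 [ 0.12 -0.24  0.67] [0.03 0.06 0.03]
0.143 [-0.29  0.02 -0.01] [-0.04 -0.01  0.  ]
0.142 [ 0.41 -0.59  0.91] [-0.01 -0.02  0.04]
0.141 [ 0.46 -0.04  0.11] [-0.02  0.04 -0.01]
0.14 [0.66 0.89 0.26] [ 0.07 -0.02  0.06]
0.139 [0.68 0.21 0.63] [0.01 0.06 0.04]
0.138 [0.54 0.44 0.34] [ 0.01 -0.03 -0.02]
0.137 [-0.37  0.51  0.8 ] [ 0.1  -0.04  0.02]
0.136 [ 0.99 -0.1   0.06] [ 0.05 -0.02  0.01]
0.135 [-0.6   0.49  0.51] [ 0.04 -0.05 -0.  ]
0.134 [0.34 0.32 1.08] [ 0.04 -0.03  0.03]
0.133 [0.91 0.72 0.32] [-0.06  0.03 -0.02]
0.132 [0.89 0.16 0.8 ] [-0.02  0.01 -0.  ]
0.131 [-1.27  0.19  3.01] [ 0.02  0.19 -0.06]
7.9333
```

Contact came at TCP z ≈ 0.1315. I'll press to about 9.5 mm depth, then push while watching the force.

```bash
python3 - <<'E'
from station import *
from h import *
p=[0.5916,-0.0545,0.632]; f0=np.load("f0.npy"); u=np.array([-np.sin(p[2]),np.cos(p[2]),0])
T=lambda y,z:W(p,[.0005,y,z])[0]
def rd(): return np.mean([get_ft_force()-f0 for _ in range(4)],0)
z=.122
move_linear(T(-.045,z),feed=.03); hold(.2); print("press",rd().round(2))
y=-.045
while y<.018:
    y+=.004 if y<-.001 else .001
    move_linear(T(y,z),feed=.03); f=rd(); print(round(y,3),"along %.2f up %.2f"%(f@u,f[2]))
    if f@u<-10 or f[2]<3: break
print(get_clock(),get_tool_pos())
d=get_image("wrist"); cv2.imwrite("pics/w3.png",cv2.resize(d["pixels"][:,:,::-1],(800,600)))
E
```

```text
press [-2.14  1.02  6.41]
-0.041 along -3.04 up 5.65
-0.037 along -3.03 up 5.51
-0.033 along -3.60 up 5.63
-0.029 along -2.29 up 5.47
-0.025 along -5.14 up 6.12
-0.021 along -5.47 up 4.96
-0.017 along -5.30 up 4.99
-0.013 along -5.90 up 5.73
-0.009 along -6.06 up 5.79
-0.005 along -5.82 up 6.04
-0.001 along -4.96 up 5.71
0.0 along -6.04 up 5.12
0.001 along -5.35 up 5.07
0.002 along -6.64 up 4.59
0.003 along -6.03 up 5.44
0.004 along -5.65 up 5.47
0.005 along -5.72 up 5.93
0.006 along -6.24 up 4.94
0.007 along -5.78 up 5.37
0.008 along -5.32 up 4.35
0.009 along -6.64 up 5.26
0.01 along -5.44 up 5.52
0.011 along -7.31 up 3.93
0.012 along -10.24 up 2.86
14.95 [ 0.58711849 -0.0469175   0.12282588]
```

View pics/w3.png

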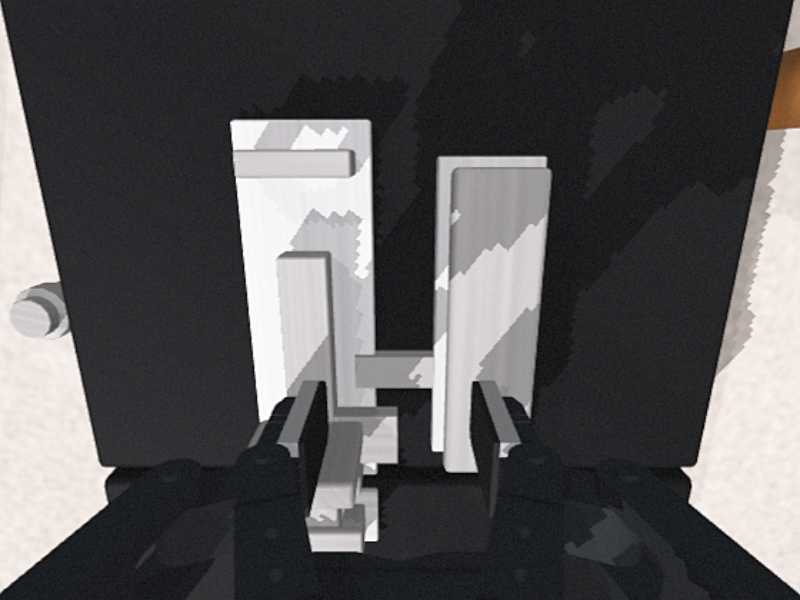

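The bolt has travelled about 39 mm and the force is now rising at the stop. I'll nudge a little more to seat it, back off slightly, lift and check.

```bash
python3 - <<'E'
from station import *
from h import *
p=[0.5916,-0.0545,0.632]; f0=np.load("f0.npy"); u=np.array([-np.sin(p[2]),np.cos(p[2]),0])
T=lambda y,z:W(p,[.0005,y,z])[0]
def rd(): return np.mean([get_ft_force()-f0 for _ in range(4)],0)
for y in(.013,.014,.015):
    move_linear(T(y,.122),feed=.02); hold(.1); f=rd(); print(y,"along %.2f up %.2f"%(f@u,f[2]),W([0,0,-p[2]],[get_tool_pos()-[p[0],p[1],0]])[0].round(4))
    if f@u<-18: break
move_linear(T(.0095,.122),feed=.04); print("back",rd()@u)
move_linear(T(.0095,.16),feed=.08)
move_linear(T(-.06,.24),feed=.15); hold(.3); print(rd(),get_clock())
d=get_image("wrist"); cv2.imwrite("pics/w4.png",cv2.resize(d["pixels"][:,:,::-1],(800,600)))
np.savez("w4.npz",**d)
Q=[[.012,.02,.15],[.048,.02,.15],[-.044,-.065,.134],[-.016,-.065,.134],[-.044,.035,.134],[-.016,.035,.134]]
print((proj(d,W(p,Q))*800/560).round(0).tolist())
E
```

```text
0.013 along -12.50 up 0.19 [0.0009 0.0088 0.1229]
0.014 along -15.75 up 0.15 [0.0009 0.0088 0.1229]
0.015 along -17.87 up -1.85 [0.0009 0.0089 0.123 ]
back -5.593357852376301
[0.58213205 0.57062971 0.50664414] 18.125
[[377.0, 450.0], [312.0, 450.0], [482.0, 294.0], [429.0, 294.0], [473.0, 456.0], [426.0, 456.0]]
```

View pics/w4.png

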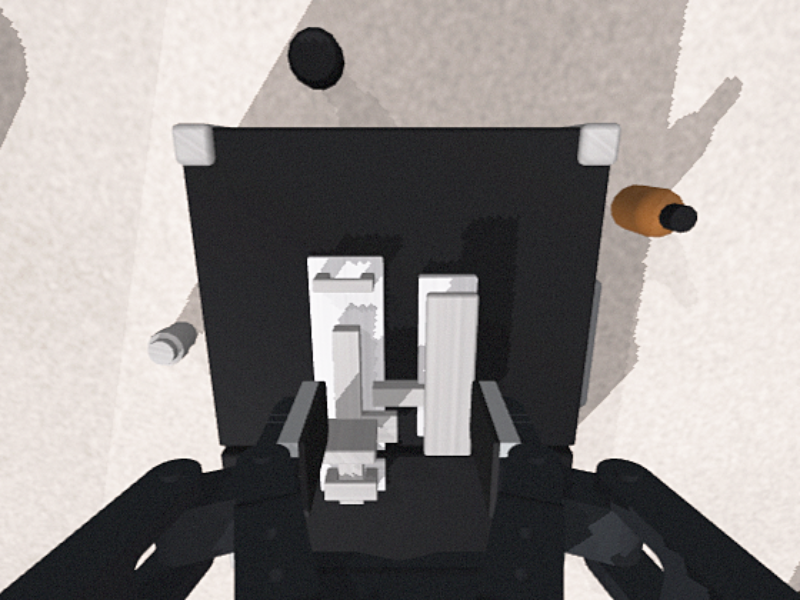

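The wrist picture shows the bolt through the keeper. The tab's top edge is at row 450, where full travel predicts it. The plate's ends are at rows 294 and 455, matching the catch fully up. The objective, dropper and eyepiece stand undisturbed, and the arm hit a hard stop while pushing, so I'm handing in.

```bash
python3 -c "
from station import *
print(sign_off())"
```

```text
the job is handed in; nothing more can be done
None
```

The case is locked and handed in at about 18 s: the bolt is home against its stop, the catch has sprung back up behind it, and the robot is clear of everything.

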